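Grease the drive-end bearing of a feed roller with a push-type grease gun

TASK

Take the push-type grease gun out of the tool block and give the feed roller's drive-end bearing, the one next to the belt pulley, its grease: press the gun's coupler squarely onto that bearing's slanting nipple until it snaps over, then keep pushing in line with the nipple so that the barrel goes most or all of the way down its pump stroke against the spring. Finish while still gripping the gun and holding it pressed in like that; leave the other bearing's nipple alone, it is already done, and do not disturb the other things on the bench.

Things in the scene. Friction and masses are not known exactly. Their poses are not given: they have to be found in the camera images.
- gun: push-type grease gun, 174 mm, about 0.4 kg, coupler down in the tool block. z: along its axis from coupler to rear cap; origin: on the axis at the coupler's mouth with the pump unpressed. Along z: steel coupler 0-30 mm (25 mm dia.), pump rod 30-60 (10 dia.), aluminium barrel 60-130 (42 dia.), black round cap 130-174 (34 dia., straight to 168): grip the cap from behind, fingers along the axis.
- gun_pump (a joint): pump stroke in m: 0 = rod fully out, 0.015 = barrel pushed fully down over the rod. A spring pushes the rod out: 10.5 N to start it, 14.5 N at 10 mm, 16.5 N at the end. The coupler snaps over the nipple at about 5 to 8 N, before the pump moves.
- coupler_mouth (a point): centre of the coupler's open mouth; the mouth is a funnel 19 mm wide that narrows to a 13 mm bore within 3.5 mm. Moves with the rod. Same axes as the gun.
- coupler_seat (a point): the point inside the coupler, 10.5 mm above its mouth on the axis, where the centre of the nipple's ball sits once four spring jaws (6 mm above the mouth) have snapped behind it. Moves with the rod. Same axes as the gun.
- tool_block: wooden tool block fixed to the bench, 80 x 200 x 75 mm high, long side along its y axis; origin at the centre of its underside. The gun hangs in the 30 mm hole at its centre with the barrel resting on the top, so that the coupler is 60 mm deep (mouth 15 mm above the bench): lift it at least 60 mm straight up.
- nipple_left: steel grease nipple of the bearing on the roller unit's +y (left) side. It leans 34 degrees (0.6 rad) from vertical, square to the shaft, to the robot's side. Ball head 10 mm dia. on a 6 mm neck over a 15 mm hexagon whose top is 13 mm below the ball's centre. Origin: the ball's centre; z points out along its axis, away from the bearing (the gun's z must point the same way).
- nipple_right: the same nipple on the bearing on the roller unit's -y (right) side. It leans 34 degrees (0.6 rad) from vertical, square to the shaft, to the robot's side. Ball head 10 mm dia. on a 6 mm neck over a 15 mm hexagon whose top is 13 mm below the ball's centre. Origin: the ball's centre; z points out along its axis, away from the bearing (the gun's z must point the same way).
- roller_unit: feed-roller unit bolted to the bench: rubber roller (60 mm dia., 130 mm long) on a 20 mm shaft in two cast bearings on a 135 x 270 mm base plate. Shaft along its y axis, 75 mm above the bench; bearings 95 mm either side of the middle, 106 mm high, 34 mm wide. Origin: centre of its underside.
- pulley: belt pulley with a V groove, 90 mm diameter, 24 mm wide, on one of the two shaft ends: it marks the drive end. Origin at its centre, on the shaft; 60 mm along the shaft from the drive-end bearing.
- collar: plain clamping collar, 38 mm diameter, 14 mm wide, on the other shaft end. Origin at its centre.
- parts_tray: shallow grey plastic tray with one divider, 120 x 180 x 35 mm, fixed. Bystander.
- chisel: a wood chisel with a pale wooden handle, standing blade down in the tool block, its slot 78 mm from the gun's hole; 94 mm of handle (up to 25 mm thick) stands above the block. Origin: on its axis at the block's top. Bystander.
- screwdriver: a screwdriver with a black handle (92 mm high, up to 25 mm thick), standing blade down in the tool block, its hole 78 mm from the gun's hole on the other side. Origin: on its axis at the block's top. Bystander.
- hinge: a steel concealed cabinet hinge, about 100 x 50 x 16 mm, lying in the parts tray. Bystander.
- tape_roll: a roll of cream masking tape lying flat, 104 mm outer diameter, 38 mm high, origin at the centre of its underside. Bystander.
- wrench: a steel wrench 170 mm long, lying flat. Bystander.
- mallet: a rubber mallet lying on its side, 290 mm long, head 60 mm diameter and 95 mm long. Bystander.
- spray_can: a standing aluminium spray can, 54 mm diameter, 160 mm high, origin at the centre of its underside. Bystander.
Mind the look-alikes: they are no part of the job. Leave any red look-alike of the gun alone.

How it is judged:
On the way, in this order (a step that is already met when the one before it is completed fails the run):
1. the gun is lifted clear of the tool block, held by the gripper (height (world z) of coupler_mouth above 0.08 m and contact force between the fingers and gun above 1 N and contact force between gun and tool_block below 0.1 N), for 0.1 s.
2. the coupler has snapped squarely over the drive-end nipple (((horizontal distance between pulley and nipple_left below 0.1 m and distance between coupler_seat and nipple_left below 0.003 m and angle between the z axis of gun and the z axis of nipple_left, either way round below 0.14 rad) or (horizontal distance between pulley and nipple_right below 0.1 m and distance between coupler_seat and nipple_right below 0.003 m and angle between the z axis of gun and the z axis of nipple_right, either way round below 0.14 rad))), for 0.1 s.
At the end, for the whole second after the job is handed in: Coupler snapped on the nipple next to the pulley (ball within 3 mm of the seat, gun within 8 degrees of its axis), pump pressed at least 10 of 15 mm and pushing with over 8 N, gripper holding the gun still; no bystander moved more than 30 mm (((horizontal distance between pulley and nipple_left below 0.1 m and distance between coupler_seat and nipple_left below 0.003 m and angle between the z axis of gun and the z axis of nipple_left, either way round below 0.14 rad and contact force between gun and nipple_left above 8 N) or (horizontal distance between pulley and nipple_right below 0.1 m and distance between coupler_seat and nipple_right below 0.003 m and angle between the z axis of gun and the z axis of nipple_right, either way round below 0.14 rad and contact force between gun and nipple_right above 8 N)) and value of joint gun_pump above 0.01 m and contact force between the fingers and gun above 2 N and linear speed of gun below 0.02 m/s and distance of each of chisel, screwdriver, hinge, tape_roll, wrench, mallet, spray_can from where it was at the start of the episode below 0.03 m); the arm keeps its last pose, push and grip.
It fails at once if the gun's coupler pressed on the other bearing's nipple (over 3 N) ((horizontal distance between collar and nipple_left below 0.1 m and contact force between gun and nipple_left above 3 N) or (horizontal distance between collar and nipple_right below 0.1 m and contact force between gun and nipple_right above 3 N)).
It fails at once if a bystander pushed more than 30 mm from its place (distance of any of chisel, screwdriver, hinge, tape_roll, wrench, mallet, spray_can from where it was at the start of the episode above 0.03 m).
It also fails if it takes over 43 s, if anything falls off the work surface, if the arm or the gripper's body presses on something with over 40 N, if the wrist force passes 120 N, or if a joint passes its speed limit or range.

ROBOT

A 6-joint arm with a two-finger parallel gripper is mounted at the origin on the work surface. World frame = base frame: x ahead of the robot, y to its left, z up, the work surface at z = 0. Lengths are in m, angles in rad, forces in N, time in s.
With the tool pointing down it reaches from about 0.375 to 0.975 m from the base axis. Payload 3.8 kg.
Tool frame: the origin (TCP) lies midway between the tips of the shut fingers; the grasp point (between the pads) lies 19 mm behind it (robot.tcp_to_grasp is the distance from the TCP to the grasp point, in m); x points along the fingers, y is the direction in which the jaws open and shut, and the axes are right-handed (so a half turn about x gives the same grasp; the last joint's range is limited). The gripper opens to 85 mm and grips with 20 to 120 N. Pads are 22 mm wide; open, the fingers measure 114 mm over their backs; the gripper's body (76 mm by 85 mm) begins 54 mm behind the grasp point. The pads swing forward as they close: fully open they stand 13 mm farther back than shut.
Start: joints at [-1.284, 0.264, 1.604, -0, 1.274, -0.037], TCP at [0.215, -0.64, 0.231] pointing down, gripper open.
Joint ranges: [-2.63, 2.63], [-0.94, 2.18], [0.31, 2.57], [-1.31, 4.45], [0, 2.66], [-2.55, 2.55]. Speed limits (rad/s): [2.57, 2.57, 3.14, 3.14, 3.14, 3.14].

INTERFACE

Orientations are given as a unit quaternion [w, x, y, z].
In Python, from plant import sense, viewer, robot, spot_in, pinpoint gives the robot as it stands. The module is installed in compiled form; this text tells all that it offers.
- The arm moves only by the tool arm_command, never from a script. Its argument "targets" is a list of rows, each a list of 3 entries, a list of its own where there are three numbers: the closure, from -1 (fully open) to 1 (shut), then the shift along the tool's x, y, z in cm, then the turn, a rotation vector about the tool's x, y, z in degrees. In form: [[hand, [dx, dy, dz], [wx, wy, wz]], ...]. A call has 1 to 12 rows; each row shifts and turns the commanded pose from where the row before left it, along the tool's axes as they then stand; what a row does not reach is not made up. A row lasts 1/12 s, in which the tool goes at most 41.7 mm and 7.16 degrees, less where a joint would pass 70% of its speed; a pose out of reach is approached as far as the arm can. A call is refused whole if a number of a shift passes 4.17 or a number of a turn 7.16, either way. A call with a gripper value outside its range is refused whole. The fingers move at their own pace and stop on an object; "grip_force" is the grip in N (left out, the last holds). Time passes only in rows, so rows that do not move let the fingers close. It gives the time, the measured TCP pose, the force and the opening at its end, in the units of the state.
- sense(): the state, without advancing time (a new reading comes with each control period).
- viewer.camera(name): name is "scene" or "top"; returns (picture, depth): 400x640x3 uint8, red, green, blue; 400x640 float32, m along the optical axis (not along the pixel's ray), 0 where there is no reading.
- viewer.camera_model(name): a dict with "fx", "fy", "cx", "cy" (pixels), "eye" and "orientation" of the camera in the world. Camera axes: x right, y up, looking along -z (the intrinsics and any distortion apply to the point x, -y, -z); pixel columns grow to the right and rows downward; lengths in m; the calibration is good to about 2 mm. A picture is of the moment at which its call begins. camera_model takes no time and is no camera call.
- robot.finish_job(): hands the job in, once; it reports no verdict.
Trained networks look in the newest picture that a camera, given by its name, has taken for a name from the list of things; names that differ only in an ending like _2 or _b are one class to them, and where a whole thing is asked for, a point or a joint stands for the part that bears it (a point fixed in the world has none). Each returns a list of dicts, best first, with "confidence" (0 to 1); they miss things now and then, are a little off and sometimes report something else, mostly with a low value. They report only what shows in the picture. A call takes as long as a camera call. They do not tell look-alikes from the thing itself.
- spot_in(thing, camera): "at" ([x, y, z] in m, in world coordinates, good to about 4 mm: the middle of the surface that is visible of it).
- pinpoint(thing, camera): "at" ([x, y, z] in m, in world coordinates, good to about 4 mm: a listed point, or the origin of a listed thing).
The state is a dict: "clock": time; "joint_pos": joint angles; "joint_vel": joint speeds; "joint_efforts": joint torques, N m; "eef_pos": TCP position; "tcp_rot": TCP orientation; "wrist_force": force on the tool from outside, world axes, zero at the start; "ft_torque": the same for the moment, N m; "grip_width": finger opening in m.
Only numpy, scipy, OpenCV 4.12 (cv2) and the standard library are available. Lean on these libraries where they do the work, as an engineer would, in place of code of your own. Each camera call takes 0.05 s, during which the arm holds its last target.

## Working session

There is one attempt and no reset: what is moved stays moved. The work goes in short steps, Python scripts to look and compute and a tool call to move; the robot and the scene stay as the last step left them, time stands still between calls to the robot, and variables do not carry over. Pictures are saved under pics/ and viewed, and the job is handed in when it is done.

Besides the shell and the picture viewer there is one more tool, called after "Emit:" as name(argument=value, ...) on one line, values as JSON. arm_command: Moves the arm, as the interface text tells. Its arguments: {"type":"object","properties":{"targets":{"type":"array","items":{"type":"array"}},"grip_force":{"type":"number"}},"required":["targets"]}

```bash
mkdir -p pics
python3 - <<'E'
from plant import sense, viewer, robot
import cv2
s=sense();print(s)
for n in("scene","top"):
    im,d=viewer.camera(n);cv2.imwrite(f"pics/{n}0.png",im[:,:,::-1]);import numpy as np;np.savez(f"{n}0.npz",im=im,d=d);print(viewer.camera_model(n))
E
```

```text
{'clock': 0.0, 'joint_pos': array([-1.28392297e+00,  2.64778589e-01,  1.60540989e+00, -2.15894762e-05,
        1.27371991e+00, -3.68980739e-02]), 'joint_vel': array([-0.00010701,  0.0012139 , -0.00040936,  0.0004302 , -0.00040804,
        0.00058804]), 'joint_efforts': array([ 2.07027704e-03, -5.15110409e+01, -3.67309427e+01,  1.78611194e-04,
        1.30303059e-02,  1.33238476e-06]), 'eef_pos': array([ 0.21452568, -0.6392043 ,  0.22992553]), 'tcp_rot': array([-0.11316185, -0.6977513 , -0.11478473,  0.69796991]), 'wrist_force': array([ 0.65776899, -0.29999619,  0.33464079]), 'ft_torque': array([-0.02984849,  0.03090841, -0.01469092]), 'grip_width': 0.08559819552943712}
{'fx': 485.06548952344053, 'fy': 485.06548952344053, 'cx': 324.7082963222876, 'cy': 202.40049503679995, 'eye': array([ 1.44303302, -0.44868446,  1.0889426 ]), 'orientation': array([0.76936817, 0.33047037, 0.223568  , 0.49887804])}
{'fx': 445.1259731670586, 'fy': 445.1259731670586, 'cx': 316.6112890626951, 'cy': 202.26866886411707, 'eye': array([ 0.30136223, -0.04132523,  1.29635695]), 'orientation': array([ 0.71179935,  0.05903802, -0.04859481, -0.69820823])}
```

View pics/scene0.png

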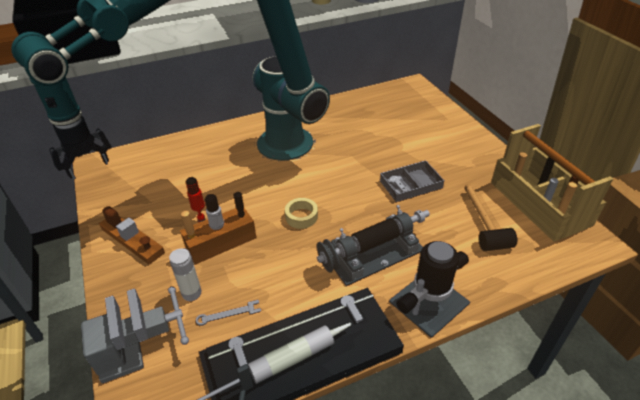

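View pics/top0.png

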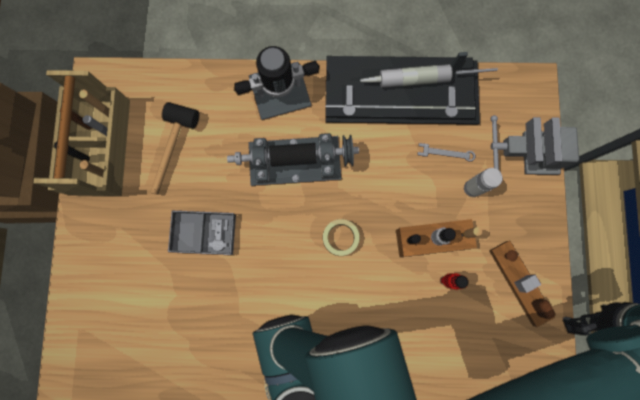

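Run:
```python
from plant import *
for c in("top","scene"):
  for t in("gun","nipple_left","nipple_right","pulley","collar","tool_block","roller_unit","chisel","screwdriver","spray_can","mallet"):
    r=pinpoint(t,c);print(c,t,[(q["at"].round(4) if hasattr(q["at"],"round") else q["at"],round(q["confidence"],2)) for q in r[:3]])
print(sense()["clock"])
```

```text
top gun [([0.2864, -0.3837, -0.0035], 0.78), ([0.3983, -0.3568, 0.0117], 0.61)]
top nipple_left [([0.5847, 0.1442, 0.1195], 0.6)]
top nipple_right [([0.3997, -0.3555, 0.0171], 0.37), ([0.6133, 0.1978, 0.0749], 0.34)]
top pulley [([0.6417, -0.1014, 0.0721], 0.63)]
top collar [([0.3995, -0.3557, -0.0025], 0.74), ([0.6158, 0.2017, 0.0727], 0.54), ([0.6054, -0.0513, 0.1205], 0.36)]
top tool_block [([0.4017, -0.3537, 0.0013], 0.76)]
top roller_unit [([0.6226, 0.0492, -0.001], 0.59), ([0.4017, -0.3561, 0.0159], 0.55)]
top chisel [([0.4104, -0.4327, 0.0737], 0.63)]
top screwdriver [([0.3862, -0.2743, 0.0727], 0.54)]
top spray_can [([0.552, -0.4753, -0.0007], 0.96)]
top mallet [([0.6602, 0.412, -0.0018], 0.9)]
scene gun [([0.2822, -0.3824, 0.001], 0.89), ([0.3996, -0.354, 0.0142], 0.79)]
scene nipple_left [([0.3884, -0.2747, 0.075], 0.49), ([0.5904, 0.1394, 0.1179], 0.44), ([0.6387, -0.1071, 0.0809], 0.16)]
scene nipple_right [([0.6018, -0.0496, 0.1221], 0.47)]
scene pulley [([0.6437, -0.1054, 0.0778], 0.81)]
scene collar [([0.6137, 0.1995, 0.0724], 0.59)]
scene tool_block [([0.4031, -0.3559, 0.001], 0.62), ([0.3871, -0.2721, 0.0744], 0.46)]
scene roller_unit [([0.6243, 0.05, -0.0018], 0.95), ([0.3865, -0.2725, 0.0774], 0.25)]
scene chisel [([0.409, -0.4287, 0.0772], 0.58)]
scene screwdriver [([0.3896, -0.2746, 0.0753], 0.57)]
scene spray_can [([0.5523, -0.4787, 0.0045], 0.76)]
scene mallet [([0.6566, 0.4144, -0.0022], 0.71)]
1.2
```

The top view shows the gun in the block at about (447,236) and the red look-alike next to it at (455,281). The pulley is at (350,152), on the −y end, and the collar at (235,158). That makes nipple_right the target. I'll refine these positions next.

```bash
cat > h.py <<'E'
from plant import *
import numpy as np, cv2
from scipy.spatial.transform import Rotation as R
def rot(q): return R.from_quat([q[1],q[2],q[3],q[0]])
def cloud(c,d,m=None):
    m=m or viewer.camera_model(c)
    v,u=np.mgrid[:400,:640]
    p=np.stack([(u-m['cx'])/m['fx']*d,-(v-m['cy'])/m['fy']*d,-d],-1)
    return p@rot(m['orientation']).as_matrix().T+m['eye']
def proj(c,P):
    m=viewer.camera_model(c);q=(np.atleast_2d(P)-m['eye'])@rot(m['orientation']).as_matrix()
    return np.stack([m['cx']+m['fx']*q[:,0]/-q[:,2],m['cy']+m['fy']*q[:,1]/q[:,2]],-1)
E
python3 - <<'E'
from h import *
s=sense();print(rot(s['tcp_rot']).as_matrix().round(3))
for c in("top","scene"):
  z=np.load(c+"0.npz");im,d=z['im'],z['d'];P=cloud(c,d)
  for nm,ctr,rr,zl,zh in(("cap",(.40,-.355),.04,.15,.2),("captop",(.40,-.355),.04,.184,.2),("barrel",(.40,-.355),.04,.08,.14),("nip",(.602,-.05),.025,.105,.14),("nipR",(.602,-.05),.025,.118,.14),("nipL",(.588,.142),.025,.118,.14)):
    k=(np.hypot(P[...,0]-ctr[0],P[...,1]-ctr[1])<rr)&(P[...,2]>zl)&(P[...,2]<zh)&(d>0)
    q=P[k]
    if len(q):print(c,nm,len(q),q.mean(0).round(4),q.min(0).round(4),q.max(0).round(4))
  for nm,p in(("gun",(.40,-.355,.15)),("nip",(.602,-.05,.121))):
    u,v=proj(c,p)[0].astype(int);print(u,v)
    h,w=24,32
    cr=im[v-h:v+h,u-w:u+w,::-1];cv2.imwrite(f"pics/{c}_{nm}.png",cv2.resize(cr,None,fx=12,fy=12,interpolation=cv2.INTER_CUBIC))
E
```

```text
[[ 0.     0.318 -0.948]
 [ 0.    -0.948 -0.318]
 [-1.    -0.    -0.   ]]
top cap 192 [ 0.3964 -0.3498  0.1826] [ 0.3807 -0.3694  0.1506] [ 0.4132 -0.3359  0.1958]
top captop 124 [ 0.3975 -0.3532  0.1886] [ 0.383  -0.369   0.1843] [ 0.4126 -0.3391  0.1958]
top barrel 108 [ 0.3935 -0.3401  0.1107] [ 0.3682 -0.3854  0.0801] [ 0.4343 -0.3208  0.1398]
top nip 34 [ 0.6122 -0.0489  0.1125] [ 0.5973 -0.0614  0.105 ] [ 0.6249 -0.0394  0.1253]
top nipR 9 [ 0.6012 -0.0481  0.1232] [ 0.5973 -0.0506  0.1189] [ 0.6056 -0.0451  0.1253]
top nipL 12 [0.5845 0.14   0.1235] [0.5813 0.136  0.1193] [0.5887 0.1438 0.1295]
445 234
327 158
scene cap 193 [ 0.4075 -0.3534  0.1755] [ 0.3866 -0.3695  0.1501] [ 0.4194 -0.3353  0.1934]
scene captop 68 [ 0.402  -0.3524  0.1884] [ 0.3866 -0.3661  0.1842] [ 0.4179 -0.3387  0.1934]
scene barrel 231 [ 0.4146 -0.3535  0.1104] [ 0.3974 -0.3781  0.0802] [ 0.4227 -0.3229  0.14  ]
scene nip 36 [ 0.6142 -0.0468  0.1125] [ 0.6009 -0.0583  0.1053] [ 0.6261 -0.0364  0.1245]
scene nipR 10 [ 0.6066 -0.0471  0.1207] [ 0.6009 -0.0509  0.1183] [ 0.6128 -0.043   0.1245]
scene nipL 11 [0.5899 0.1412 0.1216] [0.5836 0.1359 0.1193] [0.5944 0.1456 0.1249]
211 207
339 229
```

```bash
cd pics; python3 -c "
import cv2,numpy as np
a=[cv2.resize(cv2.imread(f),(400,300)) for f in('top_gun.png','scene_gun.png','top_nip.png','scene_nip.png')]
cv2.imwrite('m.png',np.vstack([np.hstack(a[:2]),np.hstack(a[2:])]))"
```

```text
(no output)
```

View pics/m.png

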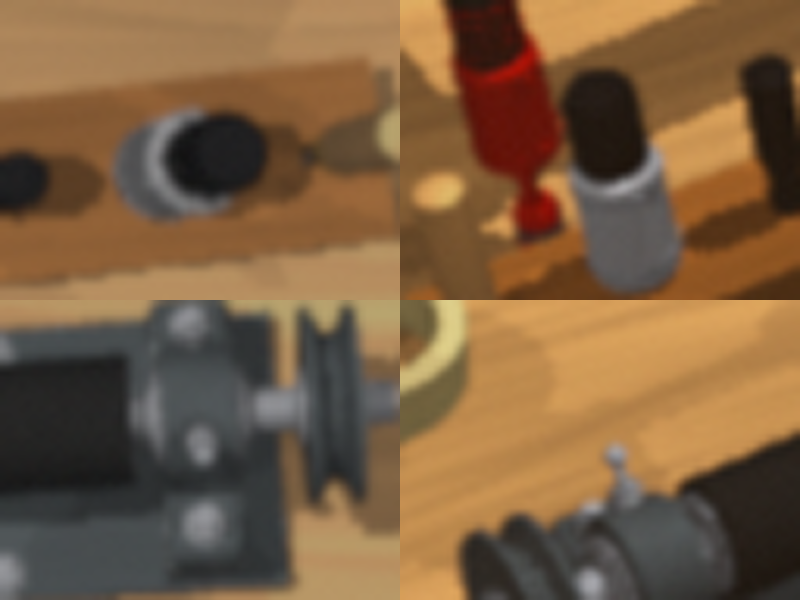

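Zoom: the top crop shows the right bearing's nipple at about (202,440), and in the scene crop the ball is at (615,455). I'll zoom in further and triangulate it.

Run:
```python
from h import *
a=[]
for c,h in(("top",9),("scene",9)):
  im=np.load(c+"0.npz")['im']
  u,v=(327,156) if c=="top" else (341,231)
  cr=im[v-h:v+h,u-h:u+h,::-1];a.append(cv2.resize(cr,(396,396),interpolation=cv2.INTER_NEAREST))
cv2.imwrite("pics/m2.png",np.hstack(a))
for p in ((.602,-.05,.121),(.603,-.048,.120)):print(proj("top",p),proj("scene",p))
```

```text
[[327.80686106 158.60617885]] [[339.3509258  229.04955186]]
[[327.07175015 158.32713846]] [[340.15765653 229.32161409]]
```

View pics/m2.png

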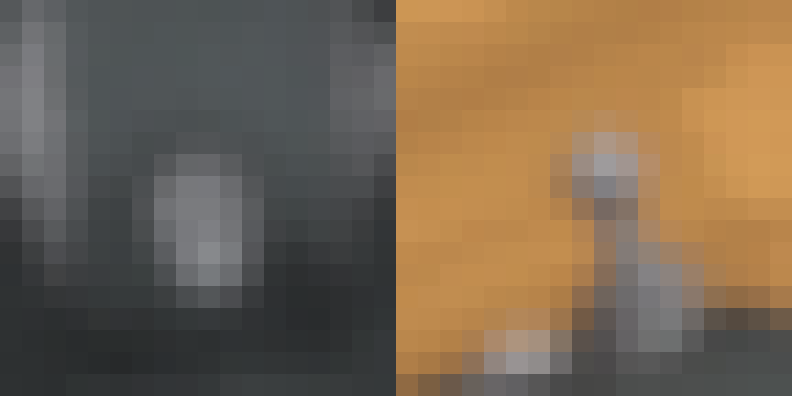

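The ball is at about (327,158) in top and (341,229) in scene, which puts it near (0.6035, −0.047, 0.1205). I'll turn the gripper first.

Emit:
arm_command(targets=[[-0.6,[-0.5,0,0],[-6.1,0,0]],[-0.6,[-0.5,0,0],[-6.1,0,0]],[-0.6,[-0.5,0,0],[-6.1,0,0]],[-0.6,[-0.5,0,0],[-6.1,0,0]],[-0.6,[-0.5,0,0],[-6.1,0,0]],[-0.6,[-0.5,0,0],[-6.1,0,0]]], grip_force=100)

```text
clock: 1.7
eef_pos: [0.2147, -0.6399, 0.2615]
tcp_rot: [-0.329, -0.626, -0.329, 0.626]
wrist_force: [0.0, 0.6, -0.8]
grip_width: 0.0681
```

```bash
cat >> h.py <<'E'
def need(p):
    s=sense();r=rot(s['tcp_rot']);return r.inv().apply(np.array(p)-s['eef_pos'])*100
E
python3 - <<'E'
from h import *
from scipy.optimize import least_squares
f=lambda p:np.r_[proj("top",p)[0]-[326.95,157.9],proj("scene",p)[0]-[341,229.1]]
r=least_squares(f,[.6,-.05,.12]);print(r.x.round(4),r.fun.round(2))
s=sense();print(s['clock'],s['eef_pos'].round(4),rot(s['tcp_rot']).as_matrix().round(4),s['grip_width'])
print(need([.3995,-.354,.25]))
E
```

```text
[ 0.6041 -0.0469  0.1213] [-0.28 -0.11 -0.3   0.03]
1.7 [ 0.2147 -0.6399  0.2615] [[-0.      0.8237 -0.5671]
 [ 0.     -0.5671 -0.8237]
 [-1.     -0.     -0.    ]] 0.06813970830498116
[  1.15093964  -0.9961582  -34.02630872]
```

Emit:
arm_command(targets=[[-0.6,[0,-0.1,-3.4],[0,0,0]],[-0.6,[0,-0.1,-3.4],[0,0,0]],[-0.6,[0,-0.1,-3.4],[0,0,0]],[-0.6,[0,-0.1,-3.4],[0,0,0]],[-0.6,[0,-0.1,-3.4],[0,0,0]],[-0.6,[0,-0.1,-3.4],[0,0,0]],[-0.6,[0,-0.1,-3.4],[0,0,0]],[-0.6,[0,-0.1,-3.4],[0,0,0]],[-0.6,[0,-0.1,-3.4],[0,0,0]],[-0.6,[0,-0.1,-3.4],[0,0,0]],[-0.6,[0,0,0],[0,0,0]],[-0.6,[0,0,0],[0,0,0]]])

```text
clock: 2.7
eef_pos: [0.4017, -0.3539, 0.2616]
tcp_rot: [-0.329, -0.626, -0.328, 0.626]
wrist_force: [0.8, -0.4, -0.7]
grip_width: 0.0683
```

```bash
python3 - <<'E'
from h import *
s=sense();print(s['clock'],s['eef_pos'].round(4),s['joint_pos'].round(2),s['grip_width'])
print(need([.3995,-.354,.152]))
for c in("top","scene"):
    im,d=viewer.camera(c);u,v=proj(c,[.4,-.355,.17])[0].astype(int)
    cv2.imwrite(f"pics/{c}1.png",cv2.resize(im[max(0,v-70):v+50,u-80:u+80,::-1],(640,480)))
E
cd pics; python3 -c "
import cv2,numpy as np
cv2.imwrite('m3.png',np.hstack([cv2.resize(cv2.imread(f),(400,300)) for f in('top1.png','scene1.png')]))"
```

```text
2.7 [ 0.4017 -0.3539  0.2616] [-0.77 -0.02  1.86 -0.    1.3  -0.16] 0.06828344730654193
[10.95594679 -0.17825063  0.12703631]
```

View pics/m3.png

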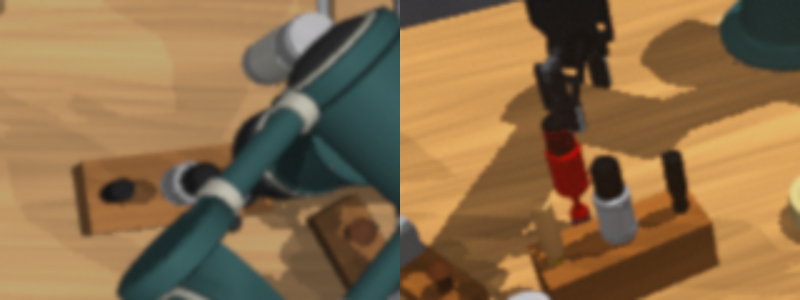

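Run:
```python
from h import *
c="scene";u,v=proj(c,[.4,-.355,.17])[0].astype(int)
for p in ([.4017,-.3539,.2616],[.4017,-.3539,.28],[.3995,-.354,.189],[.3995,-.354,.145]):
    q=proj(c,p)[0];print(((q-[u-80,max(0,v-70)])*2.5+[400,0]).round())
```

```text
[589. 113.]
[586. 100.]
[600. 162.]
[607. 191.]
```

Run:
```python
from h import *
from scipy.optimize import least_squares
f=lambda p:np.r_[proj("top",p)[0]-[448,234],proj("scene",p)[0]-[210,197.9]]
r=least_squares(f,[.4,-.35,.18]);print(r.x.round(4),r.fun.round(2))
a=[]
for c in("top","scene"):
  im=np.load(c+"0.npz")['im'];u,v=(447,235) if c=="top" else(211,207)
  cr=im[v-18:v+18,u-18:u+18,::-1];b=cv2.resize(cr,(396,396),interpolation=cv2.INTER_NEAREST)
  for p in([.3995,-.354],[.4,-.3515]):
    for z,rad in((.187,.0155),(.145,.021),(.075,.021)):
      t=np.linspace(0,6.28,60);q=proj(c,np.c_[p[0]+rad*np.cos(t),p[1]+rad*np.sin(t),0*t+z])
      q=((q-[u-18,v-18]+.5)*11).astype(int);cv2.polylines(b,[q],True,(0,255,0) if p[0]<.3999 else(0,0,255),1)
  a.append(b)
cv2.imwrite("pics/m4.png",np.hstack(a))
```

```text
[ 0.3981 -0.3522  0.1832] [-0.03 -0.01 -0.03 -0.  ]
```

View pics/m4.png

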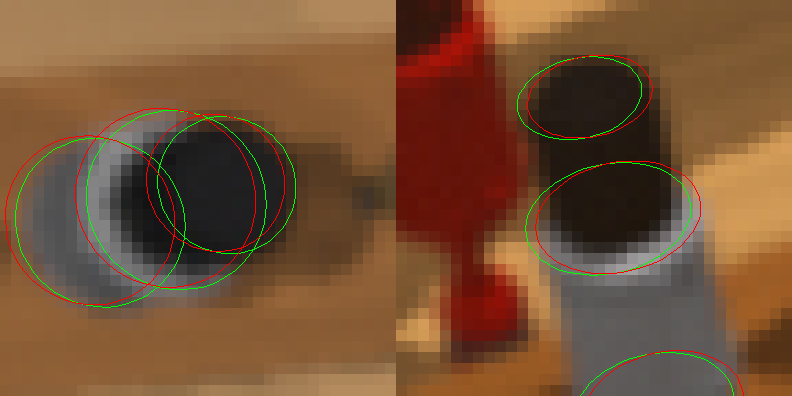

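Emit:
arm_command(targets=[[-0.6,[1.3,-0.2,0.1],[0,0,0]],[-0.6,[1.3,-0.18,0],[0,0,0]],[-0.6,[1.3,0,0],[0,0,0]],[-0.6,[1.3,0,0],[0,0,0]],[-0.6,[1.3,0,0],[0,0,0]],[-0.6,[1.3,0,0],[0,0,0]],[-0.6,[1.3,0,0],[0,0,0]],[-0.6,[1.3,0,0],[0,0,0]],[-0.6,[1.0,0,0],[0,0,0]],[-0.6,[0,0,0],[0,0,0]],[-0.6,[0,0,0],[0,0,0]]])

```text
clock: 3.72
eef_pos: [0.3968, -0.3534, 0.1463]
tcp_rot: [-0.327, -0.627, -0.328, 0.627]
wrist_force: [-0.2, 0.0, 0.3]
grip_width: 0.0682
```

Run:
```python
from h import *
im,d=viewer.camera("scene");s=sense();print(s['eef_pos'],s['wrist_force'])
u,v=proj("scene",[.4,-.355,.17])[0].astype(int)
cv2.imwrite("pics/s2.png",cv2.resize(im[v-50:v+50,u-65:u+65,::-1],(780,600)))
```

```text
[ 0.39730491 -0.35392698  0.14730892] [ 0.24031768 -0.96748386  0.50469277]
```

View pics/s2.png

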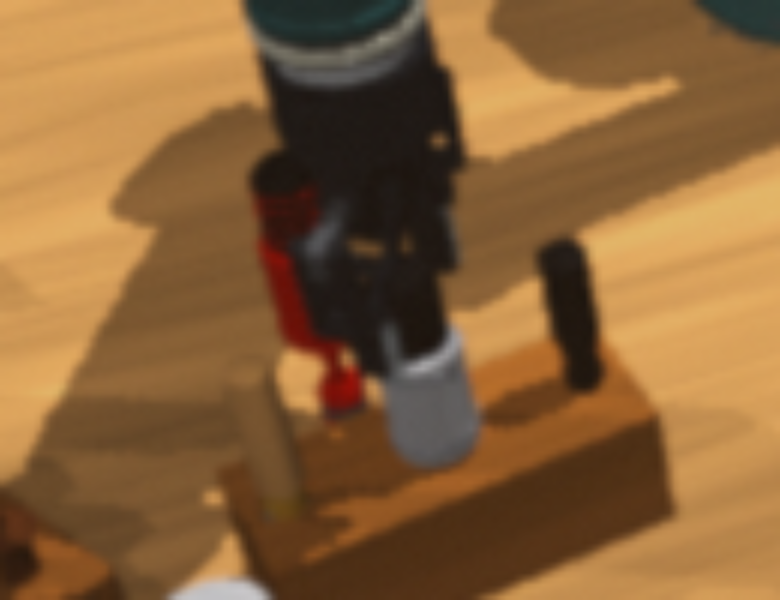

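The gripper straddles the cap at about (400,290), with the front finger at (350,300). I'll close on it.

Emit:
arm_command(targets=[[1,[0,0,0],[0,0,0]],[1,[0,0,0],[0,0,0]],[1,[0,0,0],[0,0,0]],[1,[0,0,0],[0,0,0]],[1,[0,0,0],[0,0,0]],[1,[0,0,0],[0,0,0]],[1,[0,0,0],[0,0,0]],[1,[0,0,0],[0,0,0]]], grip_force=120)

```text
clock: 4.43
eef_pos: [0.3981, -0.3546, 0.1487]
tcp_rot: [0.328, 0.627, 0.326, -0.626]
wrist_force: [0.9, -0.0, 5.7]
grip_width: 0.0315
```

Run:
```python
from h import *
im,d=viewer.camera("scene");s=sense();print(s['eef_pos'],s['wrist_force'],s['ft_torque'],s['grip_width'])
```

```text
[ 0.3980684  -0.35461864  0.14865202] [-0.13053595 -0.5802437   5.54393819] [-0.01527998 -0.08755081  0.00424602] 0.03184002199573492
```

Emit:
arm_command(targets=[[1,[-0.5,0,0],[0,0,0]],[1,[-1.0,0,0],[0,0,0]],[1,[-1.2,0,0],[0,0,0]],[1,[-1.2,0,0],[0,0,0]],[1,[-1.2,0,0],[0,0,0]],[1,[-1.2,0,0],[0,0,0]],[1,[-1.2,0,0],[0,0,0]],[1,[-1.2,0,0],[0,0,0]],[1,[-1.2,0,0],[0,0,0]],[1,[-1.2,0,0],[0,0,0]],[1,[-0.6,0,0],[0,0,0]],[1,[0,0,0],[0,0,0]]])

```text
clock: 5.48
eef_pos: [0.398, -0.3547, 0.2668]
tcp_rot: [0.329, 0.627, 0.326, -0.626]
wrist_force: [0.2, 0.2, -4.8]
grip_width: 0.032
```

Run:
```python
from h import *
im,d=viewer.camera("scene");s=sense();print(s['eef_pos'],s['wrist_force'],s['ft_torque'],s['grip_width'])
u,v=proj("scene",[.4,-.355,.2])[0].astype(int);np.savez("s3.npz",im=im,d=d)
cv2.imwrite("pics/s3.png",cv2.resize(im[v-60:v+60,u-80:u+80,::-1],(800,600)))
for c in("scene","top"):
  if c=="top":
    im,d=viewer.camera(c);np.savez("t3.npz",im=im,d=d)
  for t in("coupler_mouth","gun"):print(c,t,[(np.round(q["at"],4),round(q["confidence"],2)) for q in pinpoint(t,c)[:3]])
```

```text
[ 0.39757504 -0.35425791  0.26540976] [-0.12891235 -0.32939363 -4.04071512] [ 0.00808321  0.01425032 -0.09280513] 0.0316988415556311
scene coupler_mouth [(array([ 0.4012, -0.3567,  0.1347]), 0.62), (array([ 0.2844, -0.3849, -0.0009]), 0.4)]
scene gun [(array([ 0.2805, -0.385 ,  0.0012]), 0.81), (array([ 0.4001, -0.3529,  0.1313]), 0.77)]
top coupler_mouth [(array([ 0.3976, -0.3554,  0.1296]), 0.42)]
top gun [(array([ 0.4013, -0.3551,  0.1299]), 0.56)]
```

View pics/s3.png

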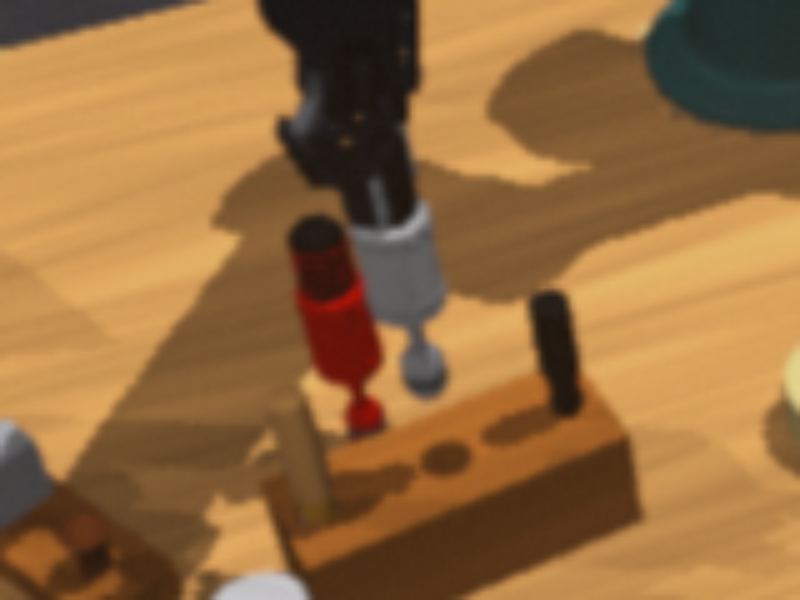

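The gun is lifted clear and held in line, with the mouth at about (425,385), around (0.400, −0.355, 0.132). Next I raise it above the screwdriver, turn, and carry it over.

Emit:
arm_command(targets=[[1,[-2.5,0,0],[-6.6,0,0]],[1,[-2.5,0,0],[-6.6,0,0]],[1,[-2.5,0,0],[-6.6,0,0]],[1,[-0.5,0,0],[-6.6,0,0]],[1,[0,0,0],[-6.6,0,0]],[1,[0,0,0],[-6.6,0,0]],[1,[0,0,0],[0,0,0]]])

```text
clock: 6.37
eef_pos: [0.397, -0.3537, 0.3438]
tcp_rot: [0.521, 0.478, 0.521, -0.478]
wrist_force: [-0.2, 0.5, -4.4]
grip_width: 0.0316
```

Emit:
arm_command(targets=[[1,[0,1.3,-2.9],[0,0,0]],[1,[0,1.3,-2.9],[0,0,0]],[1,[0,1.3,-2.9],[0,0,0]],[1,[0,1.3,-2.9],[0,0,0]],[1,[0,1.3,-2.9],[0,0,0]],[1,[0,1.3,-2.9],[0,0,0]],[1,[0,1.3,-2.9],[0,0,0]],[1,[0,1.3,-2.9],[0,0,0]],[1,[0,1.3,-2.9],[0,0,0]],[1,[0,1.3,-2.9],[0,0,0]],[1,[0,0,0],[0,0,0]]])

```text
clock: 7.28
eef_pos: [0.5037, -0.0488, 0.3434]
tcp_rot: [0.52, 0.48, 0.522, -0.477]
wrist_force: [0.6, -0.6, -3.7]
grip_width: 0.0318
```

Emit:
arm_command(targets=[[1,[0,0,0],[0,0,5.7]],[1,[0,0,0],[0,0,5.7]],[1,[0,0,0],[0,0,5.7]],[1,[0,0,0],[0,0,5.7]],[1,[0,0,0],[0,0,5.7]],[1,[0,0,0],[0,0,5.7]],[1,[0,0,0],[0,0,0]],[1,[0,0,0],[0,0,0]]])

```text
clock: 7.95
eef_pos: [0.5001, -0.0541, 0.3414]
tcp_rot: [0.636, 0.611, 0.358, -0.307]
wrist_force: [-0.1, 0.1, -3.6]
grip_width: 0.0314
```

```bash
cat >> h.py <<'E'
yaw=.09
NZ=np.array([-np.sin(.6)*np.cos(yaw),-np.sin(.6)*np.sin(yaw),np.cos(.6)])
BALL=np.array([.604,-.047,.1212])
XT=-NZ; YT=np.array([np.cos(.6)*np.cos(yaw),np.cos(.6)*np.sin(yaw),np.sin(.6)]); ZT=np.cross(XT,YT)
RT=R.from_matrix(np.c_[XT,YT,ZT])
def status(s_off,L=.1337):
    s=sense();r=rot(s['tcp_rot'])
    print(s['clock'],'tcp',s['eef_pos'].round(4),'F',s['wrist_force'].round(1),'T',s['ft_torque'].round(2),'w',round(s['grip_width'],4))
    print('turn needed deg',np.degrees((r.inv()*RT).as_rotvec()).round(2))
    t=BALL+NZ*(L+s_off);print('shift cm now-frame',need(t).round(2),'target-frame',(RT.inv().apply(t-s['eef_pos'])*100).round(2))
    print('mouth est',(s['eef_pos']+r.apply([L,0,0])).round(4))
E
python3 - <<'E'
from h import *
status(.03)
a=[]
for c in("scene","top"):
    im,d=viewer.camera(c);np.savez(c+"4.npz",im=im,d=d)
    u,v=proj(c,[.56,-.05,.2])[0].astype(int);a.append(cv2.resize(im[v-60:v+60,u-60:u+60,::-1],(400,400)))
    for t in("coupler_mouth","gun"):print(c,t,[(np.round(q["at"],4),round(q["confidence"],2)) for q in pinpoint(t,c)[:3]])
cv2.imwrite("pics/m5.png",np.hstack(a))
E
```

```text
7.95 tcp [ 0.5001 -0.0541  0.3414] F [-0.1  0.1 -3.6] T [-0.1   0.79 -0.07] w 0.0314
turn needed deg [-0.54  0.2   0.53]
shift cm now-frame [ 7.71 -3.77  0.23] target-frame [ 7.68 -3.84  0.23]
mouth est [ 0.5744 -0.0479  0.2303]
scene coupler_mouth [(array([ 0.5755, -0.0474,  0.2368]), 0.61), (array([ 0.2843, -0.3836, -0.0008]), 0.48)]
scene gun [(array([ 0.5759, -0.043 ,  0.23  ]), 0.98), (array([ 0.284 , -0.3833,  0.0015]), 0.59), (array([0.3956, 0.2612, 0.0052]), 0.3)]
top coupler_mouth [(array([ 0.5757, -0.0457,  0.2348]), 0.51)]
top gun [(array([ 0.2842, -0.3862, -0.003 ]), 0.91), (array([ 0.5816, -0.0484,  0.2352]), 0.54), (array([ 0.6595,  0.4122, -0.003 ]), 0.48)]
```

View pics/m5.png

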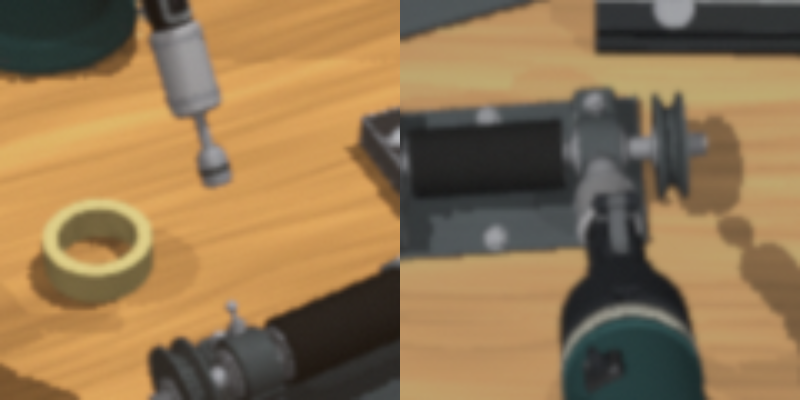

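Emit:
arm_command(targets=[[1,[0,-1.3,0.1],[-0.5,0.2,0.5]],[1,[1,-1.3,0.1],[0,0,0]],[1,[1.5,-1.2,0],[0,0,0]],[1,[1.5,0,0],[0,0,0]],[1,[1.5,0,0],[0,0,0]],[1,[1.2,0,0],[0,0,0]],[1,[1,0,0],[0,0,0]],[1,[0.7,0,0],[0,0,0]],[1,[0,0,0],[0,0,0]],[1,[0,0,0],[0,0,0]],[1,[0,0,0],[0,0,0]]])

```text
clock: 9.17
eef_pos: [0.5197, -0.0546, 0.2545]
tcp_rot: [0.642, 0.61, 0.356, -0.299]
wrist_force: [0.0, -0.1, -3.3]
grip_width: 0.0319
```

```bash
cat > look.py <<'E'
from h import *
import sys
k=sys.argv[1];off=np.array(eval(sys.argv[2]))/1000 if len(sys.argv)>2 else np.zeros(3)
a=[]
for c in("scene","top"):
    im,d=viewer.camera(c);np.savez(f"{c}{k}.npz",im=im,d=d)
    s=sense();r=rot(s['tcp_rot'])
    u,v=proj(c,[.59,-.05,.14])[0].astype(int);h=22;b=cv2.resize(im[v-h:v+h,u-h:u+h,::-1],(396,396),interpolation=cv2.INTER_CUBIC);f=396/(2*h)
    t=np.linspace(0,6.28,40)
    def dr(P,col):
        q=((proj(c,P)-[u-h,v-h]+.5)*f).astype(int);cv2.polylines(b,[q],False,col,1)
    for x,rad in((.1337,.0125),(.1037,.0125),(.0737,.021)):
        dr(s['eef_pos']+r.apply(np.c_[0*t+x,rad*np.cos(t),rad*np.sin(t)]+off),(0,255,0))
    dr(BALL+np.c_[.005*np.cos(t),.005*np.sin(t),0*t],(0,0,255));dr(np.array([BALL-.013*NZ,BALL+.04*NZ]),(0,0,255))
    a.append(b)
    for n in("coupler_mouth",):print(c,n,[(np.round(q["at"],4),round(q["confidence"],2)) for q in pinpoint(n,c)[:3]])
cv2.imwrite(f"pics/l{k}.png",np.hstack(a));status(0.0)
E
python3 look.py 6
```

```text
scene coupler_mouth [(array([ 0.2824, -0.3877,  0.0015]), 0.54), (array([ 0.5997, -0.0501,  0.1473]), 0.51)]
top coupler_mouth [(array([ 0.5932, -0.0459,  0.146 ]), 0.63)]
9.3667 tcp [ 0.5195 -0.0548  0.2546] F [-0.5  0.1 -4.7] T [-0.06  0.79  0.02] w 0.0318
turn needed deg [ 0.18  0.06 -0.4 ]
shift cm now-frame [ 2.43 -0.55 -0.02] target-frame [ 2.44 -0.53 -0.01]
mouth est [ 0.5955 -0.048   0.1448]
```

View pics/l6.png

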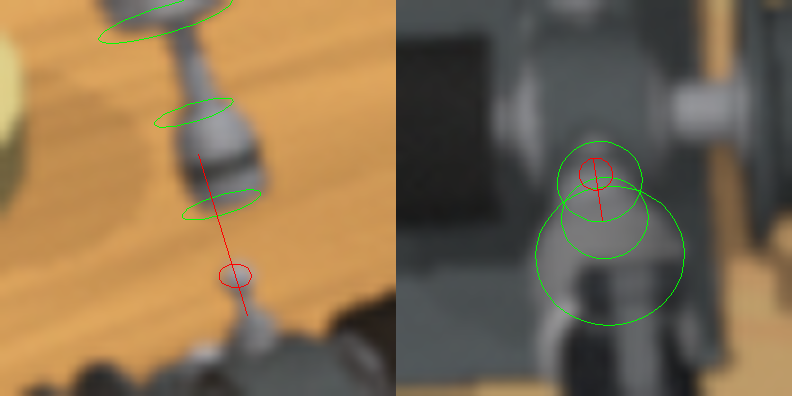

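Run:
```python
from h import *
for c in("scene","top"):
    M=rot(viewer.camera_model(c)['orientation']).as_matrix();print(c,'right',M[:,0].round(2),'up',M[:,1].round(2))
s=sense();r=rot(s['tcp_rot']);print('tool y,z',r.apply([[0,1,0],[0,0,1]]).round(2))
m=s['eef_pos']+r.apply([.1337,0,0])
for c in("scene","top"):
    print(c,[(proj(c,m+.001*v)-proj(c,m))[0].round(2) for v in r.apply(np.eye(3))])
a=[]
off=np.array([0,.002,-.002])
for c in("scene","top"):
    im=np.load(c+"6.npz")['im'];u,v=proj(c,[.575,-.05,.17])[0].astype(int);h=22;f=18
    b=cv2.resize(im[v-h:v+h,u-h:u+h,::-1],(396,396),interpolation=cv2.INTER_CUBIC);f=9;t=np.linspace(0,6.28,60)
    for o,col in((off*0,(0,255,0)),(off,(255,0,255))):
      for x,rad in((.1337,.0125),(.1037,.0125),(.0737,.021),(.0037,.021)):
        P=s['eef_pos']+r.apply(np.c_[0*t+x,rad*np.cos(t),rad*np.sin(t)]+o)
        cv2.polylines(b,[((proj(c,P)-[u-h,v-h]+.5)*f).astype(int)],True,col,1)
    a.append(b)
cv2.imwrite("pics/l7.png",np.hstack(a))
```

```text
scene right [ 0.4   0.92 -0.01] up [-0.62  0.28  0.73]
top right [ 0.02 -1.   -0.01] up [0.99 0.02 0.15]
tool y,z [[ 0.82  0.08  0.57]
 [ 0.09 -1.    0.  ]]
scene [array([0.1 , 0.34]), array([0.15, 0.04]), array([-0.32,  0.13])]
top [array([-0.02, -0.13]), array([-0.02, -0.35]), array([ 0.38, -0.03])]
```

View pics/l7.png

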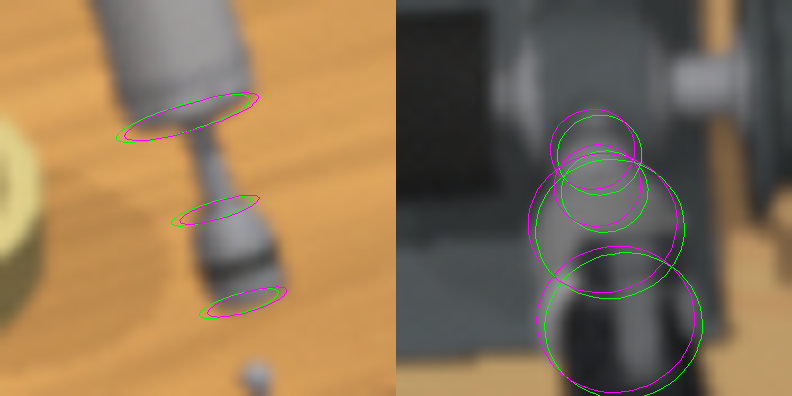

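The magenta overlay matches the gun, so it sits about 2 mm off the tool axis. I'll correct for that and move closer.

Emit:
arm_command(targets=[[1,[0,-0.4,0.1],[0.2,0,-0.4]],[1,[0.3,-0.35,0.05],[0,0,0]],[1,[0.6,0,0],[0,0,0]],[1,[0.3,0,0],[0,0,0]],[1,[0,0,0],[0,0,0]],[1,[0,0,0],[0,0,0]],[1,[0,0,0],[0,0,0]]])

```text
clock: 9.95
eef_pos: [0.5201, -0.056, 0.2394]
tcp_rot: [0.639, 0.61, 0.358, -0.302]
wrist_force: [0.2, -0.2, -4.2]
grip_width: 0.0317
```

```bash
python3 look.py 8 [0,2,-1.5]
```

```text
scene coupler_mouth [(array([ 0.5962, -0.0494,  0.1322]), 0.51), (array([ 0.2852, -0.3841, -0.0028]), 0.4)]
top coupler_mouth [(array([ 0.5968, -0.0466,  0.1279]), 0.58)]
10.15 tcp [ 0.5202 -0.0561  0.2398] F [-0.7  0.2 -4.8] T [-0.07  0.8   0.  ] w 0.0317
turn needed deg [-0.03  0.03  0.05]
shift cm now-frame [ 1.18  0.26 -0.15] target-frame [ 1.18  0.26 -0.15]
mouth est [ 0.5953 -0.0494  0.1294]
```

View pics/l8.png

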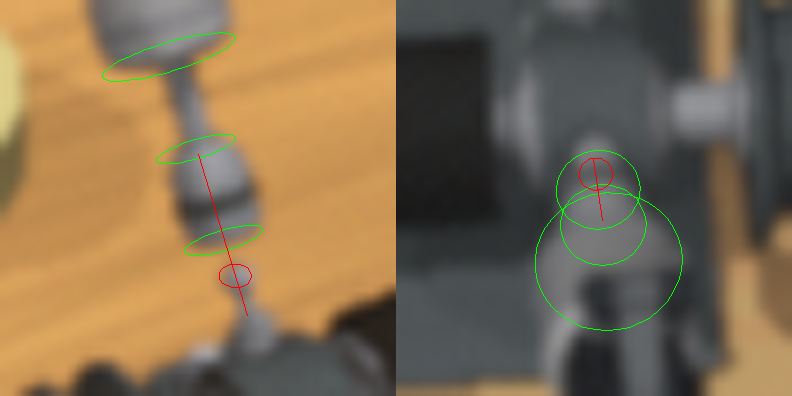

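Both views show the gun's axis passing through the ball at scene (237,275). I'll press in slowly.

Emit:
arm_command(targets=[[1,[0.3,0,0],[0,0,0]],[1,[0.3,0,0],[0,0,0]],[1,[0.3,0,0],[0,0,0]],[1,[0.2,0,0],[0,0,0]],[1,[0.2,0,0],[0,0,0]],[1,[0.2,0,0],[0,0,0]],[1,[0,0,0],[0,0,0]],[1,[0,0,0],[0,0,0]]])

```text
clock: 10.82
eef_pos: [0.5287, -0.0554, 0.2274]
tcp_rot: [0.639, 0.61, 0.358, -0.302]
wrist_force: [0.3, -0.8, -3.3]
grip_width: 0.0317
```

```bash
python3 look.py 9 [0,2,-1.5]
```

```text
scene coupler_mouth [(array([ 0.2807, -0.3851, -0.0009]), 0.59), (array([ 0.6057, -0.0485,  0.1204]), 0.43)]
top coupler_mouth [(array([ 0.6039, -0.0457,  0.1185]), 0.58)]
11.0167 tcp [ 0.5285 -0.0554  0.2274] F [ 0.1 -0.8 -3.6] T [-0.21  0.61 -0.06] w 0.0318
turn needed deg [-0.03  0.04  0.06]
shift cm now-frame [-0.32  0.27 -0.15] target-frame [-0.32  0.27 -0.15]
mouth est [ 0.6036 -0.0487  0.117 ]
```

View pics/l9.png

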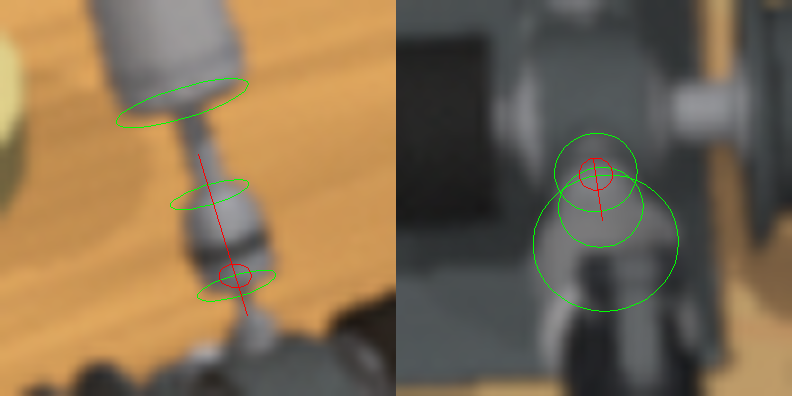

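Emit:
arm_command(targets=[[1,[0.1,0.05,0.1],[0,0,0]],[1,[0.1,0,0],[0,0,0]],[1,[0.1,0,0],[0,0,0]],[1,[0,0,0],[0,0,0]],[1,[0,0,0],[0,0,0]]])

```text
clock: 11.43
eef_pos: [0.531, -0.0563, 0.2254]
tcp_rot: [0.64, 0.61, 0.357, -0.302]
wrist_force: [-0.4, -0.2, -1.3]
grip_width: 0.0319
```

```bash
cat >> h.py <<'E'
def fr():
    s=sense();r=rot(s['tcp_rot']);g=np.array([0,0,-4.1])
    print('dF tool',r.inv().apply(s['wrist_force']-g).round(1),'T tool',r.inv().apply(s['ft_torque']).round(2))
E
python3 -c "
from h import *
status(0);fr()"
```

```text
11.4333 tcp [ 0.531  -0.0563  0.2254] F [-0.4 -0.2 -1.3] T [-0.09  0.46 -0.03] w 0.0319
turn needed deg [-0.04  0.05  0.02]
shift cm now-frame [-0.62  0.19 -0.27] target-frame [-0.62  0.19 -0.27]
mouth est [ 0.6062 -0.0496  0.115 ]
dF tool [-2.5  1.3  0.2] T tool [-0.01 -0.06 -0.47]
```

Emit:
arm_command(targets=[[1,[0.1,0.1,0],[0,0,0]],[1,[0.1,0,0],[0,0,0]],[1,[0.1,0,0],[0,0,0]],[1,[0,0,0],[0,0,0]],[1,[0,0,0],[0,0,0]]])

```text
clock: 11.85
eef_pos: [0.5326, -0.0557, 0.2216]
tcp_rot: [0.639, 0.61, 0.359, -0.303]
wrist_force: [4.4, -0.4, -8.0]
grip_width: 0.0318
```

```bash
python3 -c "
from h import *
status(0);fr()"
```

```text
11.85 tcp [ 0.5326 -0.0557  0.2216] F [ 4.4 -0.4 -8. ] T [-0.08  0.46 -0.04] w 0.0318
turn needed deg [-0.06 -0.01  0.18]
shift cm now-frame [-1.02  0.26 -0.22] target-frame [-1.02  0.26 -0.22]
mouth est [ 0.6075 -0.0489  0.1111]
dF tool [5.7 1.4 0.8] T tool [ 0.01 -0.06 -0.46]
```

The force reversed and the gun is now being pulled in, which points to a snap. I'll keep going along the axis.

Emit:
arm_command(targets=[[1,[0.1,0.05,0],[0,0,0]],[1,[0.1,0,0],[0,0,0]],[1,[0.1,0,0],[0,0,0]],[1,[0,0,0],[0,0,0]],[1,[0,0,0],[0,0,0]]])

```text
clock: 12.27
eef_pos: [0.5349, -0.0556, 0.2204]
tcp_rot: [0.639, 0.61, 0.358, -0.302]
wrist_force: [-0.6, 0.2, -6.0]
grip_width: 0.0316
```

```bash
python3 look.py a [0,2,-1.5]; python3 -c "
from h import *
fr()"
```

```text
scene coupler_mouth [(array([ 0.2851, -0.3854,  0.0014]), 0.57), (array([ 0.6089, -0.0509,  0.1132]), 0.47), (array([ 0.404 , -0.3557,  0.0037]), 0.15)]
top coupler_mouth [(array([ 0.608 , -0.0469,  0.1116]), 0.4)]
12.4667 tcp [ 0.5349 -0.0556  0.2204] F [ 0.3 -0.4 -6.5] T [-0.12  1.08 -0.02] w 0.0316
turn needed deg [-0.03  0.01  0.13]
shift cm now-frame [-1.25  0.14 -0.24] target-frame [-1.25  0.14 -0.24]
mouth est [ 0.6098 -0.0489  0.1099]
dF tool [ 2.1 -1.1  0.4] T tool [ 0.   -0.04 -1.08]
```

View pics/la.png

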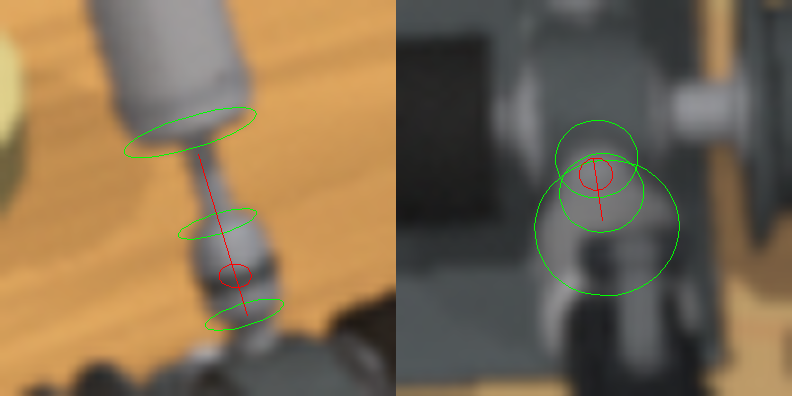

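Emit:
arm_command(targets=[[1,[0.1,-0.05,0],[0,0,0]],[1,[0.1,0,0],[0,0,0]],[1,[0.1,0,0],[0,0,0]],[1,[0,0,0],[0,0,0]],[1,[0,0,0],[0,0,0]]])

```text
clock: 12.88
eef_pos: [0.5364, -0.0556, 0.2191]
tcp_rot: [0.64, 0.61, 0.358, -0.302]
wrist_force: [-9.8, -1.8, 3.0]
grip_width: 0.0316
```

```bash
python3 -c "
from h import *
status(0);fr()"
```

```text
12.8833 tcp [ 0.5364 -0.0556  0.2191] F [-9.8 -1.8  3. ] T [-0.14  1.89  0.02] w 0.0316
turn needed deg [0.02 0.02 0.08]
shift cm now-frame [-1.44  0.1  -0.25] target-frame [-1.44  0.1  -0.25]
mouth est [ 0.6114 -0.0489  0.1086]
dF tool [-11.4  -4.2   0.9] T tool [ 0.    0.04 -1.89]
```

Emit:
arm_command(targets=[[1,[0.05,-0.1,0.03],[0,0,0]],[1,[0.1,0,0],[0,0,0]],[1,[0.1,0,0],[0,0,0]],[1,[0,0,0],[0,0,0]],[1,[0,0,0],[0,0,0]]])

```text
clock: 13.3
eef_pos: [0.5374, -0.0558, 0.2172]
tcp_rot: [0.64, 0.61, 0.358, -0.302]
wrist_force: [-9.3, -0.2, 4.5]
grip_width: 0.0322
```

```bash
python3 -c "
from h import *
status(0);fr()"
```

```text
13.3 tcp [ 0.5374 -0.0558  0.2172] F [-9.3 -0.2  4.5] T [0.09 1.63 0.17] w 0.0322
turn needed deg [ 0.01  0.03 -0.  ]
shift cm now-frame [-1.66  0.12 -0.28] target-frame [-1.66  0.12 -0.28]
mouth est [ 0.6126 -0.0491  0.1068]
dF tool [-12.4  -2.8  -0.7] T tool [-0.    0.29 -1.62]
```

Emit:
arm_command(targets=[[1,[0.1,-0.1,-0.03],[0,0,0]],[1,[0.1,0,0],[0,0,0]],[1,[0.1,0,0],[0,0,0]],[1,[0.1,0,0],[0,0,0]],[1,[0.1,0,0],[0,0,0]],[1,[0,0,0],[0,0,0]],[1,[0,0,0],[0,0,0]]])

```text
clock: 13.88
eef_pos: [0.5399, -0.0555, 0.2132]
tcp_rot: [0.64, 0.61, 0.357, -0.301]
wrist_force: [-10.6, 0.9, 6.4]
grip_width: 0.0316
```

```bash
python3 look.py b [0,2,-1.5]; python3 -c "
from h import *
fr()"
```

```text
scene coupler_mouth [(array([ 0.613 , -0.0473,  0.1133]), 0.56)]
top coupler_mouth [(array([ 0.6107, -0.0497,  0.1078]), 0.5)]
14.0833 tcp [ 0.5398 -0.0555  0.2133] F [-10.3  -0.3   6.2] T [0.12 1.49 0.12] w 0.0317
turn needed deg [ 0.02  0.05 -0.08]
shift cm now-frame [-2.12  0.14 -0.27] target-frame [-2.12  0.14 -0.27]
mouth est [ 0.6152 -0.0488  0.103 ]
dF tool [-14.4  -2.7  -0.6] T tool [ 0.04  0.28 -1.48]
```

View pics/lb.png

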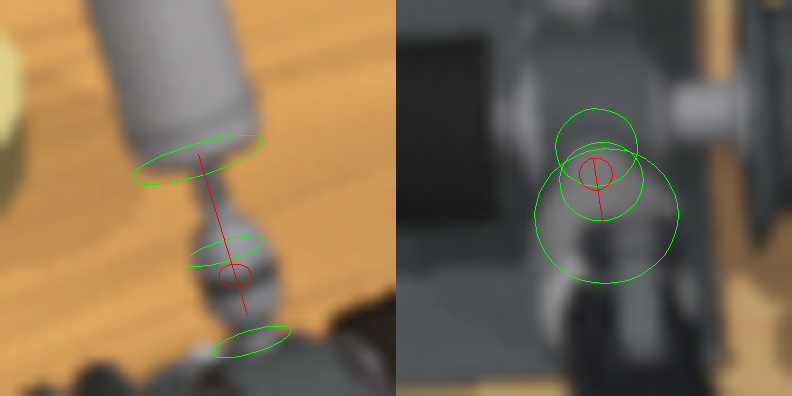

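Emit:
arm_command(targets=[[1,[0.1,-0.08,0],[0,0,0]],[1,[0.1,0,0],[0,0,0]],[1,[0.1,0,0],[0,0,0]],[1,[0.1,0,0],[0,0,0]],[1,[0.1,0,0],[0,0,0]],[1,[0,0,0],[0,0,0]],[1,[0,0,0],[0,0,0]]])

```text
clock: 14.67
eef_pos: [0.5424, -0.0553, 0.2093]
tcp_rot: [0.64, 0.61, 0.357, -0.301]
wrist_force: [-11.4, 0.0, 8.3]
grip_width: 0.0317
```

```bash
python3 look.py c [0,2,-1.5]; python3 -c "
from h import *
fr()"
```

```text
scene coupler_mouth [(array([ 0.6119, -0.0514,  0.1126]), 0.57), (array([ 0.2829, -0.3847, -0.0026]), 0.4)]
top coupler_mouth [(array([ 0.6092, -0.0466,  0.112 ]), 0.44), (array([ 0.6597, -0.399 , -0.0013]), 0.34), (array([0.5863, 0.1436, 0.1198]), 0.29)]
14.8667 tcp [ 0.5424 -0.0554  0.2094] F [-11.7   0.8   8. ] T [0.18 1.39 0.22] w 0.0321
turn needed deg [ 0.02  0.06 -0.14]
shift cm now-frame [-2.59  0.15 -0.28] target-frame [-2.59  0.15 -0.28]
mouth est [ 0.6179 -0.0487  0.0992]
dF tool [-16.5  -2.7  -1.9] T tool [-0.01  0.38 -1.37]
```

View pics/lc.png

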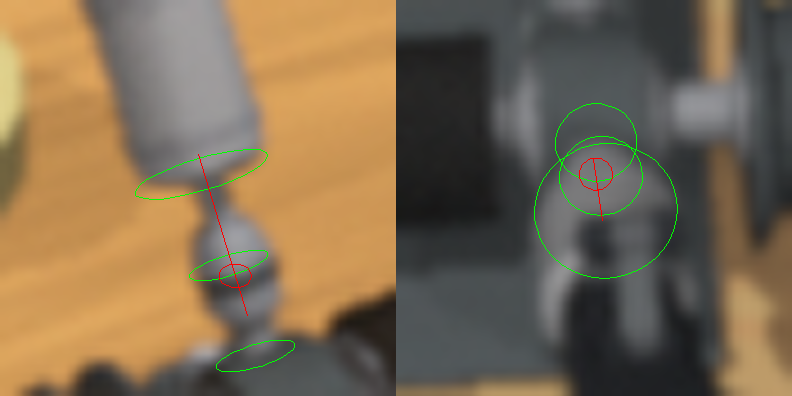

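Emit:
arm_command(targets=[[1,[0.07,-0.05,-0.05],[0,0,0]],[1,[0.07,0,0],[0,0,0]],[1,[0.06,0,0],[0,0,0]],[1,[0,0,0],[0,0,0]],[1,[0,0,0],[0,0,0]],[1,[0,0,0],[0,0,0]]])

```text
clock: 15.37
eef_pos: [0.5433, -0.055, 0.2078]
tcp_rot: [0.641, 0.61, 0.356, -0.301]
wrist_force: [-11.4, -0.5, 8.5]
grip_width: 0.0317
```

```bash
python3 -c "
from h import *
status(0);fr()"
```

```text
15.3667 tcp [ 0.5433 -0.055   0.2078] F [-11.4  -0.5   8.5] T [0.08 1.36 0.12] w 0.0317
turn needed deg [ 0.03  0.09 -0.18]
shift cm now-frame [-2.77  0.17 -0.25] target-frame [-2.77  0.16 -0.25]
mouth est [ 0.6189 -0.0484  0.0977]
dF tool [-16.8  -2.3  -0.5] T tool [ 0.01  0.24 -1.34]
```

```bash
python3 look.py d [0,2,-1.5]
python3 - <<'E'
from h import *
fr()
im,d=viewer.camera("scene");cv2.imwrite("pics/end.png",im[:,:,::-1])
E
```

```text
scene coupler_mouth [(array([0.5899, 0.143 , 0.117 ]), 0.54), (array([ 0.6126, -0.0482,  0.1105]), 0.45), (array([ 0.2838, -0.3874, -0.0011]), 0.44)]
top coupler_mouth [(array([ 0.5551, -0.4756, -0.0029]), 0.74), (array([ 0.6113, -0.0484,  0.114 ]), 0.45)]
15.5667 tcp [ 0.5433 -0.055   0.2078] F [-11.2  -0.1   9.2] T [0.09 1.34 0.15] w 0.0317
turn needed deg [ 0.02  0.09 -0.18]
shift cm now-frame [-2.77  0.17 -0.25] target-frame [-2.77  0.16 -0.25]
mouth est [ 0.6189 -0.0484  0.0977]
dF tool [-17.3  -1.6  -0.9] T tool [-0.01  0.25 -1.32]
```

View pics/ld.png

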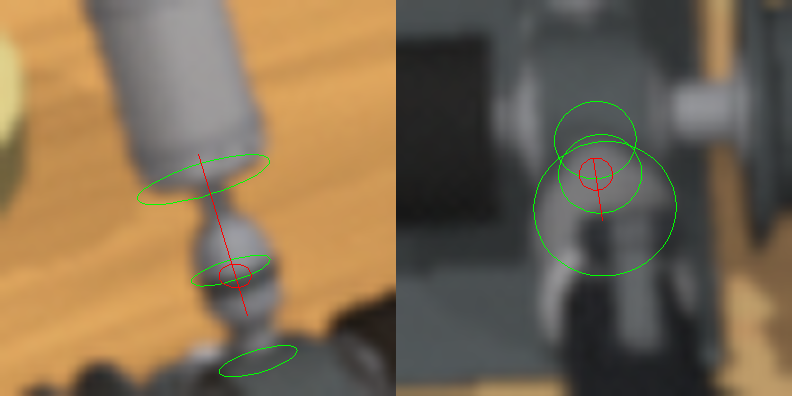

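View pics/end.png

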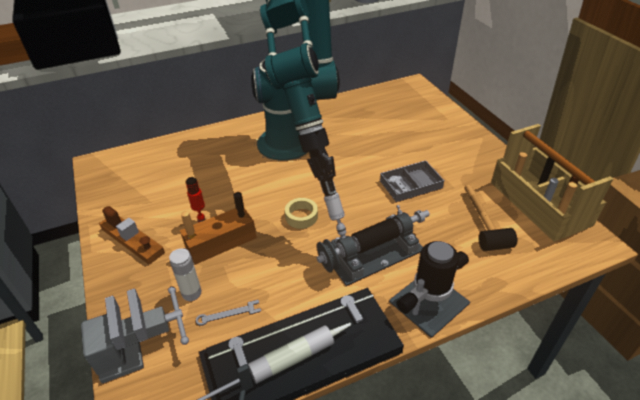

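The coupler sits over the nipple at (340,232), next to the pulley at (325,255). The rod is almost fully in, and everything else is where it started. I'm handing in now.

```bash
python3 -c "
from h import *
print(robot.finish_job());status(0);fr()"
```

```text
the job is handed in; nothing more can be done
None
the job is handed in; nothing more can be done
```

I took the gun from the block, pressed its coupler onto the drive-end nipple (`nipple_right`, beside the pulley) and pushed it down its pump stroke. I handed the job in at about 15.6 s, still gripping the gun and pressing. No verdict was reported.

**Last checks before handing in:**
- **Push:** about 17 N along the nipple axis, which is what the spring gives near the end of its stroke. That suggests roughly 14 of the 15 mm was pressed; I could not read the pump joint directly.
- **Snap:** the axial force reversed as the coupler went on. The camera put the mouth about 11 mm below the ball's centre, close to the 10.5 mm expected when seated.
- **Angle:** the tool was within 0.2° of my estimate of the nipple's axis. The gun in the images looked in line with it.
- **Grip:** held at 31.7 mm opening.
- **Bystanders:** the last picture shows none of them moved. The red look-alike and the other nipple were not touched.

**What did not fully agree:** a side force of about 2 N remained. The camera estimates of the mouth scattered by a few millimetres, and the gun sits about 2 mm off the tool's axis. A final state check after handing in returned nothing, because the job was already closed.

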